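Find and mark the balance point of a wiper arm on a knife edge

ROBOT

A 6-joint arm with a two-finger parallel gripper is mounted at the origin on the work surface. World frame = base frame: x ahead of the robot, y to its left, z up, the work surface at z = 0. Lengths are in m, angles in rad, forces in N, time in s.
With the tool pointing down it reaches from about 0.35 to 0.85 m from the base axis. Payload 8.1 kg.
Tool frame: the origin (TCP) lies midway between the tips of the shut fingers; the grasp point (between the pads) lies 19 mm behind it (ctrl.grasp_offset is the distance from the TCP to the grasp point, in m); z points along the fingers, y is the line along which they close (so a half turn about z gives the same grasp; the last joint's range is limited). The gripper opens to 93 mm and grips with 3 to 60 N. Pads are 15 mm wide; open, the fingers measure 128 mm over their backs; the gripper's body (75 mm by 188 mm) begins 65 mm behind the grasp point.
Start: joints at [-1.408, 0.13, 1.488, -0, 1.523, -0.085], TCP at [0.147, -0.582, 0.219] pointing down, gripper open.
Joint ranges: [-2.96, 2.96], [-0.89, 2.26], [0.02, 2.5], [-1.34, 4.48], [0, 2.73], [-2.66, 2.66]. Speed limits (rad/s): [2.39, 2.39, 2.79, 3.14, 3.14, 3.14].

INTERFACE

Orientations are given as a rotation vector (axis times angle).
In Python, from rig import get_obs, optics, ctrl gives the robot as it stands.
- The arm moves only by the tool jog_arm, never from a script. Its argument "motion" is a list of rows, each a list of 3 entries, a list of its own where there are three numbers: the shift along the tool's x, y, z in units of 40 mm (1.0 is 40 mm), then the turn about the tool's z in units of 5 degrees (1.0 is 5 degrees), then the finger opening in mm, from 0 to 93. In form: [[[tx, ty, tz], spin, grip], ...]. A call has 1 to 20 rows; each row shifts and turns the commanded pose from where the row before left it, along the tool's axes as they then stand; what a row does not reach is not made up. A row lasts 1/10 s, in which the tool goes at most 50 mm and 8.59 degrees, less where a joint would pass 70% of its speed; a pose out of reach is approached as far as the arm can. A call is refused whole if a number of a shift passes 1 or a number of a turn 1, either way. A call with a gripper value outside its range is refused whole. The fingers move at their own pace and stop on an object; "squeeze" is the grip in N (left out, the last holds). Time passes only in rows, so rows that do not move let the fingers close. It gives the time, the measured TCP pose, the force, the opening and the grip force at its end, in the units of the state.
- get_obs(): the state, without advancing time (a new reading comes with each control period).
- optics.get_image(name): name is "scene" or "top" or "wrist"; returns a dict with "color" (420x560x3 uint8, blue, green, red), "intrinsics" (3x3 intrinsics, pixels), "extrinsics" (4x4, takes a point from world to camera coordinates). Camera axes: x right, y down, z forward; pixel columns grow to the right and rows downward; lengths in m; the calibration is good to about 2 mm. A picture is of the moment at which its call begins. There is no depth.
- ctrl.hand_in(): hands the job in; it is judged then, once.
The state is a dict: "t": time; "q": joint angles; "dq": joint speeds; "tau": joint torques, N m; "eef_pos": TCP position; "orientation": TCP orientation; "force": force on the tool from outside, world axes, zero at the start; "torque": the same for the moment, N m; "grip_width": finger opening in m; "grasp_force": force on a finger pad.
Only numpy, scipy, OpenCV 4.12 (cv2) and the standard library are available. Lean on these libraries where they do the work, as an engineer would, in place of code of your own. Each camera call takes 0.05 s, during which the arm holds its last target. There are 200 camera calls.

TASK

Find where this wiper arm balances so its hanger can go there: without lifting it off the stand, gently slide it lengthwise over the rocking knife edge until, let go, it lies level on the edge alone, clear of both catches. Then mark that point by setting the aluminium saddle astride the arm right above the edge, so that the arm still balances level when you let go. Leave the other things where they are.

Things in the scene. Friction and masses are not known exactly. Their poses are not given: they have to be found in the camera images.
- stand: Fixed steel balancing stand: base plate 230 x 64 x 10 mm with three upright blades and two pairs of guide posts. Origin: centre of the underside; x runs along the base, the way the arm slides; z up. The guide posts, 6 mm thick and 95 mm high, stand at x = -50 and +50 mm with 24 mm clear between each pair (y); the arm passes between them.
- edge (a point): Top centre, when level, of the narrow shoe that rocks on the stand's middle blade, the knife edge: shoe 20 mm along x, 40 across, its top 70 mm above the stand's underside; it rocks about y, 8 mm below its top, with a damped centring spring of 0.45 N m/rad. Axes as the stand's. An arm lying on it leans about 0.01 rad for each mm off balance, up to the catches.
- catch (a point): Top centre of the stand's +x catch: a blade 8 mm thick, 38 mm across, 100 mm from the edge and 9 mm lower (61 mm high). Its twin stands at x = -100 mm. They stop the arm's lean at about 0.087 rad either way.
- wiper_arm: Loose grey wiper arm lying on the shoe, 390 mm long, underside flat from end to end. Origin: on the underside, mid-width; x points along the arm to its round head, z up. Bar 20 wide, 10 high, from x = -190 to +150 mm. Starts with the edge 0 to 12 mm on the hook side (-x) of the origin, head tipped down on the +x catch. A push of 2 to 6 N slides it.
- head_end (a point): Middle of the outermost face of the arm's head, at x = +183 mm, 13 mm above the underside. The head is a disc 36 mm across, 26 mm high, axis at x = +165 mm. Its weight is unknown, 60 to 215 g. Pushed here, follow the arm's slope: a level push drags the head down and jams it. The finger's friction also keeps the arm from tipping: draw back to see whether it balances.
- tail (a point): On top of the bar (10 mm above the underside) at x = -80 mm. A thin upturned hook, 29 mm high, ends the arm at x = -203 to -183 mm. Bar and hook weigh 240 g, centred 21 mm on the hook side of the origin; with the head, the balance point lies unseen 15 to 70 mm from the origin towards the head.
- saddle: Loose aluminium marking saddle, 35 g, 24 mm long (x), 30 wide (y), 35 high. Origin: underside of its legs, centred; z up. Two legs 7 mm high, 24 mm clear between them (y), straddle the bar; bridge from z = 7 to 11 mm. Grip: an upright fin 10 mm thick (y), 24 long (x), z = 11 to 35 mm. Astride the bar, x lies along the arm and the legs end 3 mm above its underside.
- socket: Bystander: aluminium wrench socket, 26 mm across, 36 mm high, standing on end. Origin: centre of the underside.
- jug: Bystander: green closed plastic jug, 85 x 130 x 200 mm. Origin: centre of the underside.
- funnel: Bystander: plastic funnel standing on its 116 mm wide mouth, 125 mm high. Origin: centre of the underside.
- dish: Bystander: white ceramic dish, 120 mm across, 32 mm high. Origin: centre of the underside.
- spanner: Bystander: steel spanner, 170 mm long, lying flat. Origin: on its underside.
- spray: Bystander: spray can, 60 mm across, 190 mm high. Origin: centre of the underside.
Mind the look-alikes: they are no part of the job. Leave any orange or purple look-alike of the stand alone.

How it is judged:
By the outcome, as a careful person would: the job done as asked, in the order asked, and still so for the second after the job is handed in, with the robot touching nothing.
It also fails if it takes over 72 s, if anything falls off the work surface, if the arm or the gripper's body presses on something with over 40 N, if the wrist force passes 120 N, or if a joint passes its speed limit or range.

## Working session

There is one attempt and no reset: what is moved stays moved. The work goes in short steps, Python scripts to look and compute and a tool call to move; the robot and the scene stay as the last step left them, time stands still between calls to the robot, and variables do not carry over. Pictures are saved under pics/ and viewed, at most 13 in all, crops included, and the job is handed in when it is done.

Besides the shell and the picture viewer there is one more tool, called after "Call:" in YAML: its name, and indented under it one key for each argument. jog_arm: Moves the arm, as the interface text tells. Its arguments: {"type":"object","properties":{"motion":{"type":"array","items":{"type":"array"}},"squeeze":{"type":"number"}},"required":["motion"]}

```bash
mkdir -p pics; cat > h.py <<'E'
import numpy as np, cv2
from rig import get_obs, optics, ctrl
def grab(n,f=None):
    d=optics.get_image(n)
    np.savez(f'/tmp/{n}.npz',**{k:d[k] for k in('color','intrinsics','extrinsics')})
    if f: cv2.imwrite('pics/'+f,d['color'])
    return d
def load(n): return np.load(f'/tmp/{n}.npz')
def ray(d,u,v):
    E=np.array(d['extrinsics']);R=E[:3,:3];t=E[:3,3]
    r=R.T@np.linalg.solve(d['intrinsics'],[u,v,1.]);return -R.T@t,r/np.linalg.norm(r)
def onz(d,u,v,z):
    c,r=ray(d,u,v);return c+r*(z-c[2])/r[2]
def tri(obs):
    A=0;b=0
    for d,u,v in obs:
        c,r=ray(d,u,v);P=np.eye(3)-np.outer(r,r);A=A+P;b=b+P@c
    return np.linalg.solve(A,b)
def proj(d,p):
    E=np.array(d['extrinsics']);q=d['intrinsics']@(E[:3,:3]@np.array(p)+E[:3,3]);return q[:2]/q[2]
E
python3 - <<'E'
from h import *
a=grab('scene','s0.png');b=grab('top','t0.png')
np.set_printoptions(precision=3,suppress=True)
for d in(a,b):print(d['extrinsics'],d['intrinsics'])
o=get_obs();print(o)
E
```

```text
[[-0.752  0.659 -0.014  0.414]
 [ 0.541  0.605 -0.585 -0.251]
 [-0.377 -0.447 -0.811  1.503]
 [ 0.     0.     0.     1.   ]] [[446.584   0.    279.815]
 [  0.    446.584 207.856]
 [  0.      0.      1.   ]]
[[-0.02  -1.    -0.003  0.01 ]
 [-0.995  0.02  -0.097  0.562]
 [ 0.097  0.001 -0.995  1.596]
 [ 0.     0.     0.     1.   ]] [[486.002   0.    292.3  ]
 [  0.    486.002 210.615]
 [  0.      0.      1.   ]]
{'t': 0.1, 'q': array([-1.408,  0.131,  1.489,  0.   ,  1.523, -0.085]), 'dq': array([ 0.001, -0.002, -0.001, -0.001, -0.   ,  0.001]), 'tau': array([  0.001, -56.134, -49.31 ,   0.077,   0.029,  -0.   ]), 'eef_pos': array([ 0.147, -0.581,  0.218]), 'orientation': array([-3.116, -0.388,  0.   ]), 'force': array([ 0.276, -0.131, -0.558]), 'torque': array([ 0.014, -0.008, -0.016]), 'grasp_force': 0.0, 'grip_width': 0.09273223614412936}
```

View pics/s0.png

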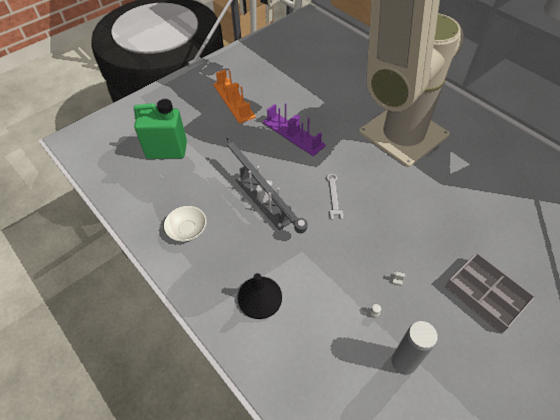

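View pics/t0.png

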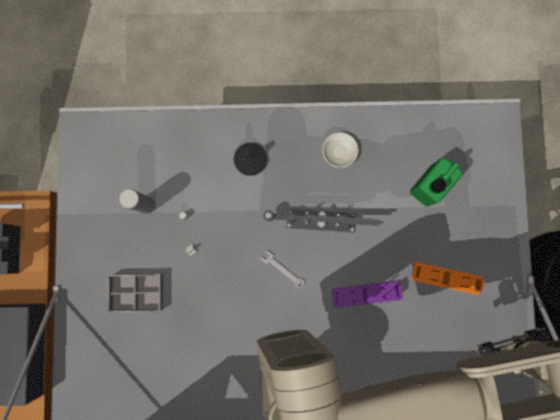

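The scene view shows the grey stand with the arm (hook at about (230,142), head at (300,225)), with orange and purple look-alike stands at (235,97) and (295,130). In the top view the grey arm runs from (396,211) to its head at (268,215). Saddle candidates are (398,278) in scene / (192,250) in top, which looks finned, and (376,311) / (183,215), which looks round and is probably the socket. I'll check in a close crop.

```bash
python3 - <<'E'
from h import *
a=load('scene')['color'];b=load('top')['color']
def c(i,x0,y0,w,h,W,H): return cv2.resize(i[y0:y0+h,x0:x0+w],(W,H),interpolation=cv2.INTER_CUBIC)
top=np.hstack([c(b,255,190,150,56,800,300)])
bot=np.hstack([c(a,215,130,107,107,300,300),c(a,355,260,60,60,300,300),c(b,170,200,40,60,200,300)])
cv2.imwrite('pics/c0.png',np.vstack([top,bot]))
for n in [(268,215),(396,211)]:print(onz(load('top'),*n,.08))
print(onz(load('top'),192,250,.02),onz(load('scene'),398,278,.02))
E
```

```text
[0.54454268 0.07683028 0.08      ]
[ 0.54905419 -0.33673016  0.08      ]
[0.43806403 0.33484641 0.02      ] [0.44065623 0.34389751 0.02      ]
```

View pics/c0.png

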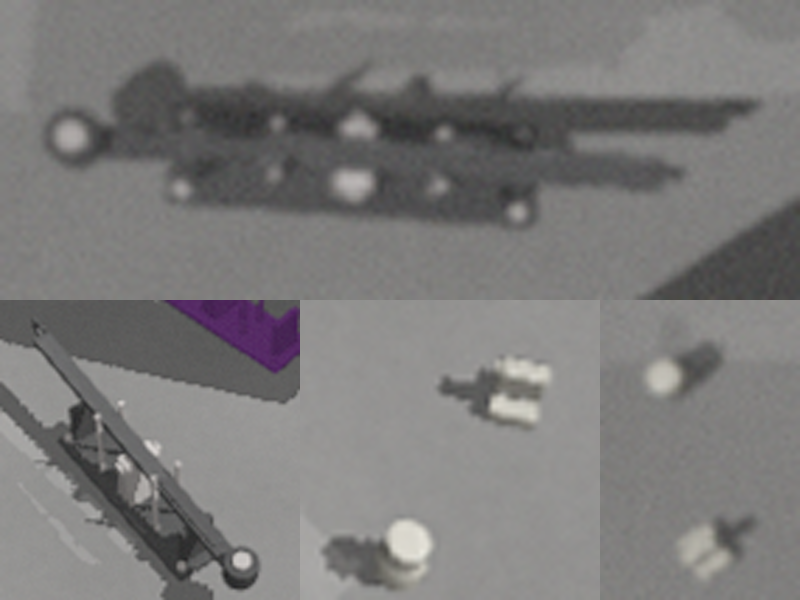

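The top picture's upper dark band is the arm's shadow. The arm itself runs from head (268,215.6) to hook tip (383,222). The shoe ends are the bright spots, centred at about (321.5,218.7). The saddle candidate at (192,250) is two-slabbed (fin and shoulder); the round one is the socket. I'm moving to get a wrist view of the stand.

Call:
jog_arm:
  motion:
    - [[0.85, -0.67, -0.27], 0, 0]
    - [[0.85, -0.67, -0.27], 0, 0]
    - [[0.85, -0.67, -0.27], 0, 0]
    - [[0.85, -0.67, -0.27], 0, 0]
    - [[0.85, -0.67, -0.27], 0, 0]
    - [[0.85, -0.67, -0.27], 0, 0]
    - [[0.85, -0.67, -0.27], 0, 0]
    - [[0.85, -0.67, -0.27], 0, 0]
    - [[0.85, -0.67, -0.27], 0, 0]
    - [[0.85, -0.67, -0.27], 0, 0]
    - [[0.85, -0.67, -0.27], 0, 0]
    - [[0.85, -0.67, -0.27], 0, 0]
    - [[0.85, -0.67, -0.27], 0, 0]
    - [[0, 0, 0], 0, 0]
    - [[0, 0, 0], 0, 0]

```text
t: 1.6
eef_pos: [0.4905, -0.1347, 0.3587]
orientation: [-3.117, -0.392, 0.001]
force: [-0.5, -1.1, 0.2]
grip_width: 0.0003
grasp_force: 0.0
```

```bash
python3 - <<'E'
from h import *
np.set_printoptions(precision=4,suppress=True)
d=grab('wrist','w1.png');o=get_obs();print(o['eef_pos'],o['orientation'],o['t']);E=d['extrinsics'];print(-E[:3,:3].T@E[:3,3],E[:3,:3],d['intrinsics'])
E
```

```text
[ 0.49   -0.1355  0.3584] [-3.1172 -0.3896  0.0019] 1.65
[ 0.5669 -0.116   0.5253] [[ 0.2478 -0.9688 -0.0003]
 [-0.9289 -0.2377  0.2841]
 [-0.2753 -0.0701 -0.9588]] [[306.8741   0.     284.8653]
 [  0.     306.8741 208.2431]
 [  0.       0.       1.    ]]
```

View pics/w1.png

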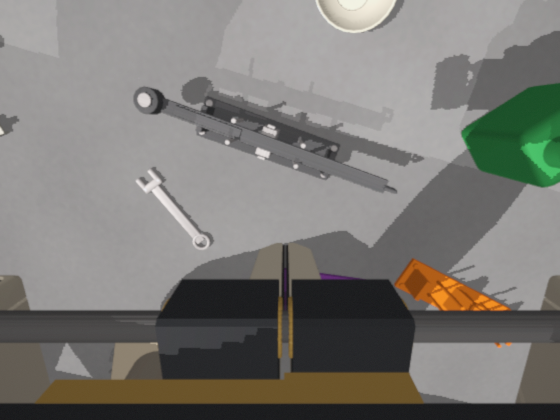

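The wrist view shows the arm with its head cap at (145,99) and hook tip at (395,190), the shoe ends at (270,130) and (263,153), and the guide posts around them. Next I'll locate bright blobs in all three views.

```bash
cat >> h.py <<'E'
def blobs(im,box,th,amin=3):
    x0,y0,x1,y1=box;g=im[y0:y1,x0:x1].astype(int)
    m=(g.min(2)>th).astype(np.uint8);n,l,s,c=cv2.connectedComponentsWithStats(m)
    return [(round(c[i][0]+x0,1),round(c[i][1]+y0,1),int(s[i][4])) for i in range(1,n) if s[i][4]>=amin]
E
python3 - <<'E'
from h import *
s,t=load('scene'),load('top');w=load('wrist')
print('S',blobs(s['color'],(225,135,310,235),150))
print('T',blobs(t['color'],(262,202,370,236),115))
print('W',blobs(w['color'],(130,85,350,185),150))
print('sad S',blobs(s['color'],(360,265,415,320),170),'T',blobs(t['color'],(175,205,205,260),125))
E
```

```text
S [(np.float64(302.9), np.float64(168.4), 57), (np.float64(258.0), np.float64(166.3), 7), (np.float64(306.2), np.float64(179.7), 6), (np.float64(227.0), np.float64(183.9), 29), (np.float64(269.6), np.float64(182.0), 29), (np.float64(258.4), np.float64(188.0), 21), (np.float64(278.1), np.float64(187.9), 8), (np.float64(229.0), np.float64(189.0), 3), (np.float64(235.7), np.float64(194.1), 44), (np.float64(265.3), np.float64(197.4), 33), (np.float64(228.1), np.float64(202.7), 14), (np.float64(246.5), np.float64(205.0), 20), (np.float64(240.4), np.float64(216.0), 70), (np.float64(257.2), np.float64(215.4), 30), (np.float64(300.8), np.float64(222.4), 32), (np.float64(284.7), np.float64(228.7), 3)]
T [(np.float64(268.8), np.float64(205.7), 128), (np.float64(304.5), np.float64(203.4), 106), (np.float64(348.2), np.float64(204.1), 224), (np.float64(321.7), np.float64(213.4), 21), (np.float64(267.6), np.float64(214.9), 29), (np.float64(337.7), np.float64(214.7), 3), (np.float64(366.3), np.float64(216.2), 18), (np.float64(305.0), np.float64(230.2), 863), (np.float64(320.7), np.float64(223.9), 3
[... 503 characters left out ...]
(302.7), np.float64(145.4), 19), (np.float64(347.8), np.float64(162.5), 10), (np.float64(295.1), np.float64(166.0), 20), (np.float64(322.3), np.float64(175.9), 10)]
sad S [(np.float64(400.0), np.float64(273.5), 28), (np.float64(397.4), np.float64(281.1), 29), (np.float64(376.6), np.float64(308.0), 60)] T [(np.float64(192.8), np.float64(217.8), 490), (np.float64(180.0), np.float64(221.3), 3), (np.float64(179.8), np.float64(228.1), 16), (np.float64(183.5), np.float64(234.2), 4), (np.float64(187.2), np.float64(238.0), 5), (np.float64(178.3), np.float64(241.0), 16), (np.float64(187.4), np.float64(251.6), 256), (np.float64(204.0), np.float64(245.5), 4), (np.float64(201.7), np.float64(251.5), 23)]
```

```bash
python3 - <<'E'
from h import *
np.set_printoptions(precision=4,suppress=True)
s,t,w=load('scene'),load('top'),load('wrist')
print('shoe near',tri([(s,269.6,182),(t,320.7,223.9),(w,263,153)]),'TW',tri([(t,320.7,223.9),(w,263,153)]))
print('shoe far',tri([(t,321.7,213.4),(w,269.7,129.7)]), onz(w,269.7,129.7,.07),onz(w,263,153,.07),onz(t,321.7,213.4,.07),onz(t,320.7,223.9,.07))
P=[onz(w,*p,.095) for p in[(226.8,142),(233.1,120.2),(295.1,166),(302.7,145.4)]]
print('posts',*P,'mid',sum(P)/4,'ang',(P[0]+P[1]-P[2]-P[3])/2,'tri',tri([(s,258,166.3),(w,295.1,166)]),tri([(s,278.1,187.9),(w,226.8,142)]))
print('head',tri([(s,300.8,222.4),(t,267.6,214.9),(w,143.5,99.6)]),tri([(s,300.8,222.4),(w,143.5,99.6)]),tri([(s,300.8,222.4),(t,267.6,214.9)]))
print('tail',onz(w,390,187.5,.11))
print('saddle A',tri([(s,400,273.5),(t,192,250)]),'B',tri([(s,397.4,281.1),(t,192,250)]))
E
```

```text
shoe near [ 0.5103 -0.0941  0.0728] TW [ 0.5117 -0.0951  0.0727]
shoe far [ 0.5459 -0.098   0.0747] [ 0.5449 -0.0989  0.07  ] [ 0.5102 -0.0972  0.07  ] [ 0.5471 -0.0973  0.07  ] [ 0.513  -0.0931  0.07  ]
posts [ 0.5156 -0.0466  0.095 ] [ 0.546  -0.0492  0.095 ] [ 0.5069 -0.146   0.095 ] [ 0.537  -0.1489  0.095 ] mid [ 0.5264 -0.0977  0.095 ] ang [0.0088 0.0996 0.    ] tri [ 0.5063 -0.1457  0.0948] [ 0.5151 -0.0463  0.0945]
head [0.5427 0.077  0.0846] [0.5413 0.0763 0.0831] [0.5437 0.0782 0.0879]
tail [ 0.5128 -0.2798  0.11  ]
saddle A [0.4351 0.337  0.0295] B [ 0.4372  0.342  -0.0047]
```

Call:
jog_arm:
  motion:
    - [[0.43, -0.874, 0], 0, 0]
    - [[0.43, -0.874, 0], 0, 0]
    - [[0.43, -0.874, 0], 0, 0]
    - [[0.43, -0.874, 0], 0, 0]
    - [[0.43, -0.874, 0], 0, 0]
    - [[0.43, -0.874, 0], 0, 0]
    - [[0.43, -0.874, 0], 0, 0]
    - [[0, 0, 0.9], 0.96, 0]
    - [[0, 0, 0.9], 0.96, 0]
    - [[0, 0, 0.9], 0.96, 0]
    - [[0, 0, 0.9], 0.96, 0]
    - [[0, 0, 0.9], 0, 0]
    - [[0, 0, 0.9], 0, 0]
    - [[0, 0, 0.9], 0, 0]
    - [[0, 0, 0.9], 0, 0]
    - [[0, 0, 0.2], 0, 0]
    - [[0, 0, 0], 0, 0]
    - [[0, 0, 0], 0, 0]

```text
t: 3.45
eef_pos: [0.5481, 0.1307, 0.0649]
orientation: [-3.138, 0.139, -0.003]
force: [0.3, -0.3, 0.3]
grip_width: 0.0004
grasp_force: 0.0
```

```bash
cat >> h.py <<'E'
C=np.array([.5266,-.0977]);X=np.array([.088,.9961]);N=np.array([X[1],-X[0]]) # stand centre, x axis, plane normal
def onplane(d,u,v):
    c,r=ray(d,u,v);k=-((c[:2]-C)@N)/(r[:2]@N);p=c+k*r;return (p[:2]-C)@X,p[2]
E
python3 - <<'E'
from h import *
np.set_printoptions(precision=4,suppress=True)
d=grab('wrist','w2.png');o=get_obs();p=o['eef_pos'];R=cv2.Rodrigues(o['orientation'])[0]
print(p,'stand xy',(p[:2]-C)@X,(p[:2]-C)@N,R[:,1]);s=load('scene');print('head0',onplane(s,300.8,222.4))
E
```

```text
[0.5487 0.131  0.0655] stand xy 0.22977564824368338 0.0018732160777982132 [-0.0879 -0.9961 -0.0008]
head0 (np.float64(0.17590035080001398), np.float64(0.08541049884535945))
```

View pics/w2.png

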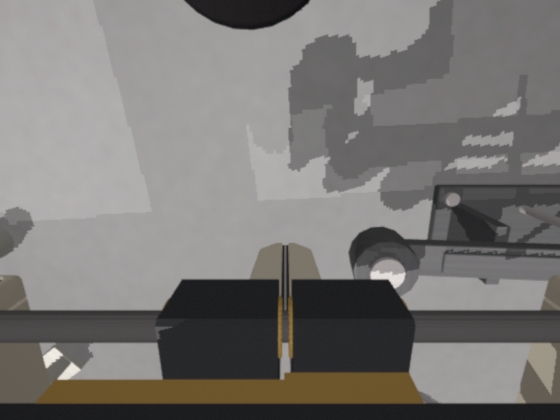

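The wrist view shows the head cap at (387,273), just beside the closed fingertips at (285,245), in line with them. I'll push gently along the slope.

Call:
jog_arm:
  motion:
    - [[0, 0.2, 0.2], 0, 0]
    - [[0, 0.2, 0], 0, 0]
    - [[0, 0.1, -0.009], 0, 0]
    - [[0, 0.1, -0.009], 0, 0]
    - [[0, 0.1, -0.009], 0, 0]
    - [[0, 0.1, -0.009], 0, 0]
    - [[0, 0.1, -0.009], 0, 0]

```text
t: 4.2
eef_pos: [0.5439, 0.0953, 0.057]
orientation: [-3.138, 0.137, -0.0]
force: [1.0, 2.4, 0.5]
grip_width: 0.0007
grasp_force: 1.1
```

Call:
jog_arm:
  motion:
    - [[0, -0.4, 0], 0, 0]
    - [[0, 0, 0], 0, 0]
    - [[0, 0, 0], 0, 0]
    - [[0, 0, 0], 0, 0]
    - [[0, 0, 0], 0, 0]

```text
t: 4.7
eef_pos: [0.5451, 0.1113, 0.0567]
orientation: [3.138, -0.137, -0.0]
force: [0.0, -0.3, 0.4]
grip_width: 0.0006
grasp_force: 0.0
```

```bash
cat > look.py <<'E'
from h import *
np.set_printoptions(precision=4,suppress=True)
s=grab('scene');w=grab('wrist');o=get_obs();p=o['eef_pos']
print(o['t'],p,'tool stand x',(p[:2]-C)@X,'gap-tail');
for b in blobs(s['color'],(270,190,315,235),140,15): 
    print('S',b,onplane(s,*b[:2]))
for b in blobs(w['color'],(340,200,560,300),150,60):
    if b[2]<3000: print('W',b,onplane(w,*b[:2]))
E
python3 look.py; python3 - <<'E'
from h import *
d=np.load('/tmp/wrist.npz')
i=cv2.imread('pics/w2.png');print(blobs(i,(340,200,560,300),150,60))
E
```

```text
4.8 [0.5451 0.1112 0.0568] tool stand x 0.20974738864481557 gap-tail
S (np.float64(291.0), np.float64(205.5), 23) (np.float64(0.13206830922762108), np.float64(0.11402259062995446))
S (np.float64(310.8), np.float64(212.9), 43) (np.float64(0.21292063589043111), np.float64(0.17174741201470956))
S (np.float64(293.6), np.float64(230.8), 97) (np.float64(0.14554101192405633), np.float64(0.006292279129460399))
W (np.float64(369.0), np.float64(221.3), 2249) (np.float64(0.14214341638793115), np.float64(-0.007186244770918254))
W (np.float64(553.6), np.float64(243.1), 68) (np.float64(0.03242827059855096), np.float64(0.03660767549559543))
W (np.float64(385.6), np.float64(275.0), 396) (np.float64(0.15621657641386938), np.float64(0.07941517485915114))
W (np.float64(473.4), np.float64(292.3), 1873) (np.float64(0.12002326840565455), np.float64(0.09590976932374978))
[(np.float64(378.0), np.float64(223.2), 3024), (np.float64(388.8), np.float64(272.2), 625), (np.float64(473.9), np.float64(289.4), 2725)]
```

Call:
jog_arm:
  motion:
    - [[0, 0.3, 0], 0, 0]
    - [[0, 0.1, -0.009], 0, 0]
    - [[0, 0.1, -0.009], 0, 0]
    - [[0, 0.1, -0.009], 0, 0]
    - [[0, 0, 0], 0, 0]
    - [[0, -0.4, 0], 0, 0]
    - [[0, 0, 0], 0, 0]
    - [[0, 0, 0], 0, 0]
    - [[0, 0, 0], 0, 0]

```text
t: 5.7
eef_pos: [0.5444, 0.1037, 0.0578]
orientation: [3.138, -0.136, -0.0]
force: [-0.6, -0.4, -0.2]
grip_width: 0.0006
grasp_force: 0.0
```

```bash
python3 look.py
```

```text
5.8 [0.5444 0.1034 0.0578] tool stand x 0.20187689911997364 gap-tail
S (np.float64(289.1), np.float64(203.3), 22) (np.float64(0.12361390194781602), np.float64(0.1147360326029705))
S (np.float64(310.3), np.float64(211.6), 69) (np.float64(0.21072500178704193), np.float64(0.1748413155322196))
S (np.float64(291.8), np.float64(230.2), 166) (np.float64(0.13712881974364688), np.float64(-0.0009815296844801757))
W (np.float64(364.4), np.float64(224.1), 2609) (np.float64(0.1396477029047076), np.float64(0.0006195461881501607))
W (np.float64(551.6), np.float64(221.7), 223) (np.float64(-0.010243351631894236), np.float64(-0.0057084663557032955))
W (np.float64(545.5), np.float64(244.6), 156) (np.float64(0.031908310331049156), np.float64(0.040107984897366555))
W (np.float64(407.3), np.float64(293.7), 120) (np.float64(0.14385423665445524), np.float64(0.09824739445113267))
W (np.float64(484.0), np.float64(295.0), 1046) (np.float64(0.10863823592080431), np.float64(0.09925899771061295))
```

```bash
python3 - <<'E'
from h import *
a=load('wrist')['color'][190:310,320:560];b=load('scene')['color'][130:250,200:340]
cv2.imwrite('pics/c1.png',np.hstack([cv2.resize(a,(480,240)),cv2.resize(b,(280,240))]))
E
```

```text
(no output)
```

View pics/c1.png

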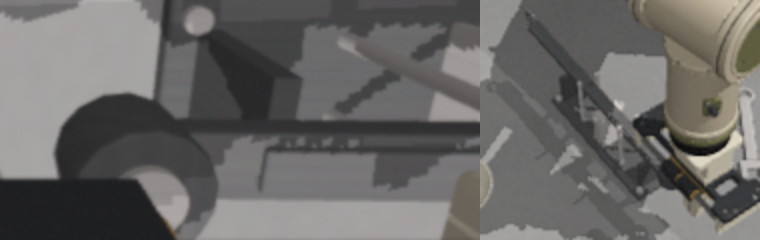

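The head cap is now at about (401,290), partly hidden by the gripper, so the head has risen close to level. I'm retreating to measure the lean properly.

Call:
jog_arm:
  motion:
    - [[0, -0.9, 0], 0, 0]
    - [[0, -0.6, -0.9], 0, 0]
    - [[0, 0, -0.9], 0, 0]
    - [[0, 0, -0.9], 0, 0]
    - [[0, 0, -0.9], 0, 0]
    - [[0, 0, 0], 0, 0]
    - [[0, 0, 0], 0, 0]

```text
t: 6.5
eef_pos: [0.5505, 0.1631, 0.2032]
orientation: [-3.138, 0.137, -0.004]
force: [-0.2, -0.4, -1.1]
grip_width: 0.0003
grasp_force: 0.0
```

```bash
python3 - <<'E'
from h import *
s=grab('scene');t=grab('top');w=grab('wrist');o=get_obs();print(o['eef_pos'])
a=w['color'];b=s['color'][125:245,210:330]
cv2.imwrite('pics/c2.png',np.hstack([cv2.resize(a,(440,330)),cv2.resize(b,(330,330),interpolation=cv2.INTER_CUBIC)]))
print('S',[(b,np.round(onplane(s,*b[:2]),4)) for b in blobs(s['color'],(270,185,325,235),140,8)])
print('T',blobs(t['color'],(262,208,285,222),112,8))
print('W',[(b,np.round(onplane(w,*b[:2]),4)) for b in blobs(w['color'],(250,100,560,290),150,20) if b[2]<1500])
E
```

```text
[0.54876678 0.16282711 0.2000885 ]
S [((np.float64(300.8), np.float64(210.7), 1346), array([0.1738, 0.1371])), ((np.float64(309.1), np.float64(185.8), 10), array([0.2001, 0.2665])), ((np.float64(295.5), np.float64(213.6), 31), array([0.1522, 0.0994]))]
T [(np.float64(272.4), np.float64(213.1), 114), (np.float64(275.2), np.float64(214.9), 34), (np.float64(281.9), np.float64(220.6), 10)]
W [((np.float64(296.1), np.float64(105.1), 44), array([0.3394, 2.6154])), ((np.float64(439.7), np.float64(105.0), 411), array([1.3186, 2.5762])), ((np.float64(503.7), np.float64(104.4), 766), array([1.6789, 2.4639])), ((np.float64(556.2), np.float64(104.0), 59), array([1.96  , 2.3941])), ((np.float64(279.1), np.float64(118.7), 21), array([  0.516 , -14.0253])), ((np.float64(293.4), np.float64(122.3), 46), array([ 0.13  , -4.4603])), ((np.float64(266.7), np.float64(135.8), 53), array([ 0.3389, -0.9958])), ((np.float64(477.4), np.float64(138.7), 194), array([-0.4678, -0.8201])), ((np.float64(522.9), np.float64(138.5), 136), array([-0.6497, -0.8333])), ((np.float64(555.4), np.float64(137.3), 64), array([-0.8367, -0.9074])), ((np.float64(447.6), np.float64(139.3), 68), array([-0.3379, -0.7864])), ((np.float64(261.2), np.float64(145.0), 32), array([ 0.3293, -0.5423])), ((np.float64(253.2), np.float64(159.5), 21), array([ 0.3213, -0.225 ])), ((np.float64(550.5), np.float64(176.0), 34), array([-0.109 , -0.0548])), ((np.float64(549.7), np.float64(182.5), 116), array([-0.0712, -0.0106])), ((np.float64(516.9), np.float64(190.4), 35), array([0.0013, 0.0327])), ((np.float64(405.9), np.float64(206.5), 290), array([0.1498, 0.0973])), ((np.float64(541.3), np.float64(216.5), 201), array([0.0492, 0.1265])), ((np.float64(510.4), np.float64(221.8), 48), array([0.0841, 0.1399])), ((np.float64(353.2), np.float64(275.2), 76), array([0.2252, 0.2246]))]
```

View pics/c2.png

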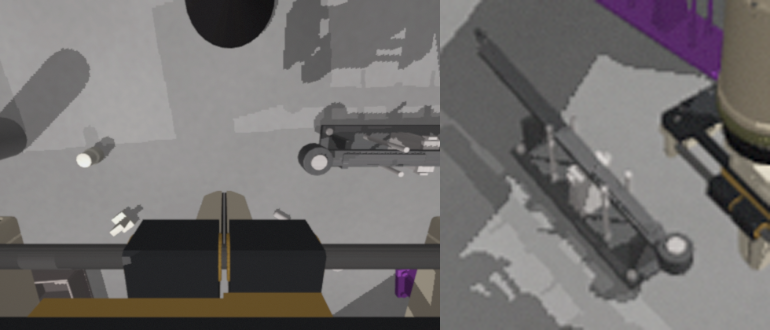

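The scene crop shows the arm near level: head cap at scene (295.5,213.6), z close to level. The wrist view shows the saddle at about (159,280) and the socket at (107,203). I'll measure the saddle from this view while planning a sharper view of the lean.

```bash
python3 - <<'E'
from h import *
np.set_printoptions(precision=4,suppress=True)
w=load('wrist');s=load('scene');t=load('top');im=w['color']
x0,y0=125,250;g=im[y0:315,x0:200].astype(int).min(2)
for th in(190,):
    m=(g>th).astype(np.uint8)
    for c in cv2.findContours(m,cv2.RETR_EXTERNAL,cv2.CHAIN_APPROX_NONE)[0]:
        if cv2.contourArea(c)<15: continue
        r=cv2.minAreaRect((c+[x0,y0]).astype(np.float32));b=cv2.boxPoints(r)
        print('center',r[0],'size',r[1])
        for z in(.035,.011):
            q=np.array([onz(w,*k,z)[:2] for k in b]);e=q-np.roll(q,-1,0)
            print(z,q.mean(0),[(round(float(np.hypot(*v)),4),round(float(np.degrees(np.arctan2(v[1],v[0])))%180,1)) for v in e[:2]])
for row in g[::2,::2]: print(' '.join('%3d'%k for k in row))
E
```

```text
center (154.54998779296875, 290.6500244140625) size (10.435514450073242, 30.990318298339844)
0.035 [0.4382 0.3322] [(0.0399, 104.8), (0.0139, 5.6)]
0.011 [0.4244 0.345 ] [(0.0428, 104.8), (0.0149, 5.6)]
center (150.39022827148438, 277.48779296875) size (7.183993816375732, 16.2420711517334)
0.035 [0.4564 0.3334] [(0.0218, 123.7), (0.0088, 25.9)]
0.011 [0.444  0.3462] [(0.0234, 123.7), (0.0094, 25.9)]
145 145 145 145 146 146 145 145 146 146 146 147 146 146 147 147 146 147 146 147 148 146 145 146 146 146 146 146 146 146 146 146 146 146 146 145 146 146
145 145 146 146 146 145 146 145 145 146 147 147 147 147 148 148 146 146 144 145 146 146 146 146 146 146 146 146 146 147 147 147 145 146 146 145 145 146
147 146 146 145 145 145 145 145 145 146 147 147 146 146 147 147 146 145 145 145 147 146 146 146 145 147 147 146 146 146 146 147 146 146 146 145 144 144
146 146 145 145 144 144 144 144 145 146 146 147 146 146 147 147 146 146 145 146 146 146 146 145 147 148 148 147 146 146 146 146 146 146 146 146 144 144
146 145 144 144 144 143 144 145 145 146 145 145 146 145 146 148 146 146 146 146 146 146 1
[... 3618 characters left out ...]
 147 147 147 148 109  32  24  25  25  25  25  27  26  25  27  25  26  26  24  25  26  28  27
146 147 147 146 145 146 144 144 147 148 148 146 146 146 147 147 147 147 139  57  26  25  24  26  25  27  27  24  26  26  26  26  27  26  27  26  24  24
 94  94  94  94  93  92  91  92  92  93  93  92  92  93  93  93  94  93  76  31  27  24  26  25  25  26  25  25  24  26  26  24  26  27  25  26  26  26
 46  48  47  48  47  47  47  47  49  47  47  47  48  49  47  48  49  45  31  25  25  26  26  25  24  26  25  24  23  26  26  24  24  26  25  27  26  26
 50  51  51  50  50  52  51  51  51  51  52  52  51  52  52  51  50  38  25  25  26  26  28  26  26  27  27  26  25  28  26  27  26  27  25  27  26  25
```

Call:
jog_arm:
  motion:
    - [[-0.66, 0.715, 0], 0, 0]
    - [[-0.66, 0.715, 0], 0, 0]
    - [[-0.66, 0.715, 0], 0, 0]
    - [[-0.66, 0.715, 0], 0, 0]
    - [[-0.66, 0.715, 0], 0, 0]
    - [[-0.66, 0.715, 0], 0, 0]
    - [[0, 0, 0.12], -1, 0]
    - [[0, 0, 0.12], -1, 0]
    - [[0, 0, 0.12], -1, 0]
    - [[0, 0, 0.12], -1, 0]
    - [[0, 0, 0.12], -1, 0]
    - [[0, 0, 0.12], -1, 0]
    - [[0, 0, 0.12], -1, 0]
    - [[0, 0, 0.12], -1, 0]
    - [[0, 0, 0.12], -1, 0]
    - [[0, 0, 0.12], -1, 0]
    - [[0, 0, 0.12], -1, 0]
    - [[0, 0, 0.12], -1, 0]
    - [[0, 0, 0.12], -1, 0]
    - [[0, 0, 0.12], -1, 0]

```text
t: 8.65
eef_pos: [0.3759, 0.0061, 0.133]
orientation: [-2.645, -1.692, 0.003]
force: [0.6, -0.3, 0.2]
grip_width: 0.0005
grasp_force: 0.0
```

Call:
jog_arm:
  motion:
    - [[0, 0, 0], -1, 0]
    - [[0, 0, 0], -1, 0]
    - [[0, 0, 0], -1, 0]
    - [[0, 0, 0], -1, 0]
    - [[0, 0, 0], 0, 0]
    - [[0, 0, 0], 0, 0]

```text
t: 9.25
eef_pos: [0.3763, 0.006, 0.1338]
orientation: [-2.318, -2.118, 0.002]
force: [-1.1, -0.5, -0.7]
grip_width: 0.0004
grasp_force: 0.0
```

```bash
python3 - <<'E'
from h import *
np.set_printoptions(precision=4,suppress=True)
d=grab('wrist','w3.png');s=grab('scene');o=get_obs();print(o['t'],o['eef_pos'],cv2.Rodrigues(o['orientation'])[0][:,1])
cam=-d['extrinsics'][:3,:3].T@d['extrinsics'][:3,3];print(cam)
for n,x,y,z in[('head lvl',.152,0,.096),('post-',.05,-.015,.095),('post+',.05,.015,.095),('shoe',0,-.019,.07)]:
    p=np.r_[C+x*X+y*N,z];print(n,proj(d,p))
print('S',[(b,np.round(onplane(s,*b[:2]),4)) for b in blobs(s['color'],(285,205,310,225),140,8)])
E
```

```text
9.35 [0.3766 0.006  0.1342] [ 0.996  -0.0892 -0.001 ]
[0.3833 0.0839 0.3004]
head lvl [528.3877 143.0828]
post- [477.0178 281.5533]
post+ [517.0546 281.5199]
shoe [445.2706 317.8572]
S [((np.float64(303.4), np.float64(212.7), 204), array([0.1846, 0.1404])), ((np.float64(295.5), np.float64(213.6), 31), array([0.1522, 0.0994]))]
```

View pics/w3.png

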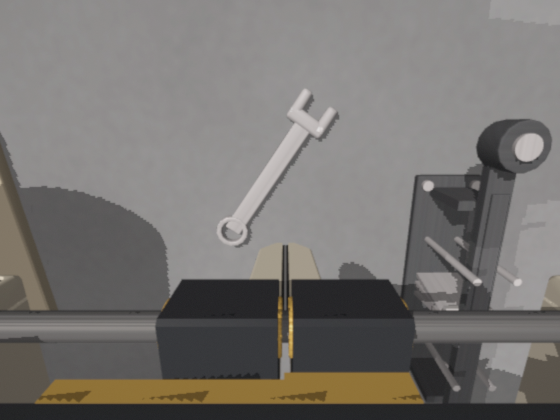

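The wrist view shows post tops at (477,281) and (517,282), exactly where predicted for z=0.095, so the calibration is good. The head cap is at about (528,147), against a predicted level position at column 528.4.

```bash
cat > lean.py <<'E'
from h import *
np.set_printoptions(precision=4,suppress=True)
d=grab('wrist');o=get_obs()
g=d['color'].astype(int).min(2)
u0,v0=proj(d,np.r_[C+.151*X,.096]).astype(int)
for b in blobs(d['color'],(max(u0-40,0),max(v0-35,0),min(u0+32,560),v0+35),150,40):
    x,z=onplane(d,*b[:2]);print(b,'x %.4f z %.4f lean %.4f'%(x,z,(.096-z)/x))
for y in(-.015,.015):
    u,v=proj(d,np.r_[C+.05*X+y*N,.095]).astype(int)
    for b in blobs(d['color'],(u-12,v-10,min(u+12,560),v+10),150,5):print('post pred',u,v,b)
E
python3 lean.py
```

```text
(np.float64(527.5), np.float64(146.8), 601) x 0.1497 z 0.0969 lean -0.0059
post pred 476 281 (np.float64(472.8), np.float64(278.3), 71)
post pred 515 281 (np.float64(518.1), np.float64(281.1), 302)
```

```bash
python3 - <<'E'
from h import *
np.set_printoptions(precision=4,suppress=True)
s,t,w=load('scene'),load('top'),load('wrist')
for o in([(s,295.5,213.6),(w,527.5,146.8)],[(s,295.5,213.6),(w,527.5,146.8),(t,275.2,214.9)],[(t,275.2,214.9),(w,527.5,146.8)]):
    p=tri(o);q=p[:2]-C;print(p,'x %.4f lat %.4f'%(q@X,q@N),'lean',(.096-p[2])/(q@X))
im=w['color'].astype(int).min(2)
for v in(190,220,250,270,295):print(v,im[v,455:535:1].tolist())
E
```

```text
[0.5391 0.0522 0.0973] x 0.1504 lat -0.0008 lean -0.008916299495948231
[0.5406 0.0525 0.0975] x 0.1509 lat 0.0007 lean -0.010191585531340069
[0.5429 0.052  0.0933] x 0.1505 lat 0.0030 lean 0.017800789422706676
190 [61, 63, 62, 62, 61, 62, 61, 63, 61, 61, 61, 62, 62, 61, 61, 54, 45, 40, 41, 48, 54, 62, 63, 56, 53, 51, 52, 53, 52, 57, 76, 90, 92, 91, 89, 91, 92, 92, 93, 94, 92, 93, 93, 94, 94, 95, 94, 93, 93, 93, 94, 94, 93, 94, 93, 96, 101, 128, 140, 142, 141, 141, 140, 139, 140, 140, 140, 139, 140, 139, 139, 139, 139, 139, 139, 139, 138, 139, 138, 139]
220 [55, 58, 58, 57, 57, 58, 56, 58, 58, 59, 58, 58, 65, 68, 70, 69, 68, 61, 53, 52, 51, 53, 53, 54, 63, 83, 93, 92, 90, 88, 73, 64, 81, 91, 93, 94, 94, 93, 93, 94, 95, 95, 94, 93, 94, 93, 94, 94, 92, 92, 101, 127, 139, 139, 140, 141, 141, 141, 140, 141, 141, 142, 141, 141, 141, 141, 148, 152, 153, 153, 152, 152, 152, 152, 152, 153, 153, 154, 154, 154]
250 [92, 93, 93, 93, 77, 61, 59, 58, 59, 60, 70, 83, 79, 68, 63, 63, 62, 64, 66, 83, 99, 104, 101, 100, 94, 82, 86, 99, 103, 103, 103, 102, 103, 104, 105, 104, 104, 104, 103, 104, 104, 1
[... 248 characters left out ...]
49, 143, 133, 111, 83, 68, 82, 92, 92, 92, 88, 73, 70, 84, 93, 93, 93, 93, 93, 93, 96, 102, 105, 104, 103, 102, 105, 104, 102, 101, 104, 127, 145, 149, 153, 153, 154, 151, 148, 144, 138, 135, 136, 139, 140, 140, 140, 139, 139, 139, 139, 139, 148, 151, 153, 153, 154, 154, 155, 155, 155, 155, 155, 155, 155, 155, 155, 155, 154, 154]
295 [96, 97, 98, 95, 80, 56, 46, 44, 44, 43, 47, 55, 64, 69, 67, 65, 60, 54, 61, 67, 68, 68, 67, 67, 68, 71, 70, 69, 69, 68, 68, 69, 70, 68, 64, 89, 125, 139, 141, 141, 140, 140, 141, 141, 141, 139, 139, 139, 138, 139, 146, 151, 152, 151, 152, 153, 153, 152, 153, 154, 153, 154, 154, 154, 154, 154, 155, 155, 155, 155, 154, 154, 154, 153, 154, 154, 155, 154, 154, 154]
```

Call:
jog_arm:
  motion:
    - [[0, 0, -1], 0, 0]
    - [[0, 0.5, -0.8], 0, 0]
    - [[0, 1, 0], 0, 0]
    - [[0, 1, 0], 0, 0]
    - [[0, 1, 0], 0, 0]
    - [[0, 1, 0], 0, 0]
    - [[0, 1, 0], 0, 0]
    - [[0, 1, 0], 0, 0]
    - [[0, 1, 0], 0, 0]
    - [[0, 0.5, 0.8], 0, 0]
    - [[0, 0, 1], 0, 0]
    - [[0, 0, 0], 0, 0]
    - [[0, 0, 0], 0, 0]
    - [[0, 0, 0], 0, 0]

```text
t: 10.8
eef_pos: [0.6968, -0.0219, 0.1376]
orientation: [2.315, 2.12, 0.003]
force: [-0.3, -0.2, 0.5]
grip_width: 0.0004
grasp_force: 0.0
```

```bash
cp /tmp/wrist.npz /tmp/wA.npz; sed -i 's/,min(u0+32,560)/,min(u0+40,560)/' lean.py; python3 lean.py; python3 - <<'E'
from h import *
o=get_obs();print(o['eef_pos'],o['t'])
a,w=load('wA'),load('wrist')
b=min((b for b in blobs(w['color'],(0,100,110,200),150,200) if b[2]<1500),key=lambda b:abs(b[2]-600));print(b)
p=tri([(a,527.5,146.8),(w,*b[:2])]);q=p[:2]-C;print(p,q@X,q@N,'lean',(.096-p[2])/(q@X))
E
```

```text
(np.float64(39.4), np.float64(147.2), 606) x 0.1496 z 0.0971 lean -0.0072
post pred 51 279 (np.float64(50.2), np.float64(280.2), 59)
post pred 90 279 (np.float64(90.0), np.float64(280.2), 48)
[ 0.69714006 -0.02199863  0.13822605] 10.85
(np.float64(39.4), np.float64(147.2), 606)
[0.53969765 0.05139577 0.09698009] 0.14966688700344896 -7.385712978532334e-05 lean -0.006548470296275976
```

The head cap triangulates to z=0.0970, where level would be 0.096, so the lean is about -0.006 rad (level) and the arm is balanced clear of the catches. Now to the saddle.

Call:
jog_arm:
  motion:
    - [[0, 0, -0.9], 0, 0]
    - [[0, 0, -0.9], 0, 0]
    - [[0.84, -0.72, 0], 0, 0]
    - [[0.84, -0.72, 0], 0, 0]
    - [[0.84, -0.72, 0], 0, 0]
    - [[0.84, -0.72, 0], 0, 0]
    - [[0.84, -0.72, 0], 0, 0]
    - [[0.84, -0.72, 0], 0, 0]
    - [[0.84, -0.72, 0], 0, 30]
    - [[0.84, -0.72, 0], 0, 30]
    - [[0.84, -0.72, 0], 0, 30]
    - [[0.84, -0.72, 0], 0, 30]
    - [[0, 0, 0], 0, 30]
    - [[0, 0, 0], 0, 30]

```text
t: 12.25
eef_pos: [0.4383, 0.3391, 0.2092]
orientation: [2.313, 2.125, 0.006]
force: [0.1, 0.3, -0.1]
grip_width: 0.03
grasp_force: 0.0
```

Call:
jog_arm:
  motion:
    - [[0, 0, 0], -1, 30]
    - [[0, 0, 0], -1, 30]
    - [[0, 0, 0], -1, 30]
    - [[0, 0, 0], -1, 30]
    - [[0, 0, 0], -1, 30]
    - [[0, 0, 0], -1, 30]
    - [[0, 0, 0], -1, 30]
    - [[0, 0, 0], 0, 30]
    - [[0, 0, 0], 0, 30]

```text
t: 13.15
eef_pos: [0.4392, 0.3372, 0.2076]
orientation: [1.576, 2.717, 0.002]
force: [0.1, 0.0, 0.1]
grip_width: 0.0301
grasp_force: 0.0
```

```bash
python3 - <<'E'
from h import *
np.set_printoptions(precision=4,suppress=True)
d=grab('wrist');o=get_obs();print(o['t'],o['eef_pos'],cv2.Rodrigues(o['orientation'])[0][:,1])
print(proj(d,[.438,.338,.035]))
im=d['color'];c=im[110:290,185:425];cv2.imwrite('pics/c3.png',cv2.resize(c,(800,600),interpolation=cv2.INTER_CUBIC))
print(blobs(im,(185,110,425,290),190,10))
E
```

```text
13.2 [0.4389 0.3373 0.2074] [0.8679 0.4968 0.001 ]
[284.6421 188.5177]
[(np.float64(380.4), np.float64(217.9), 194)]
```

View pics/c3.png

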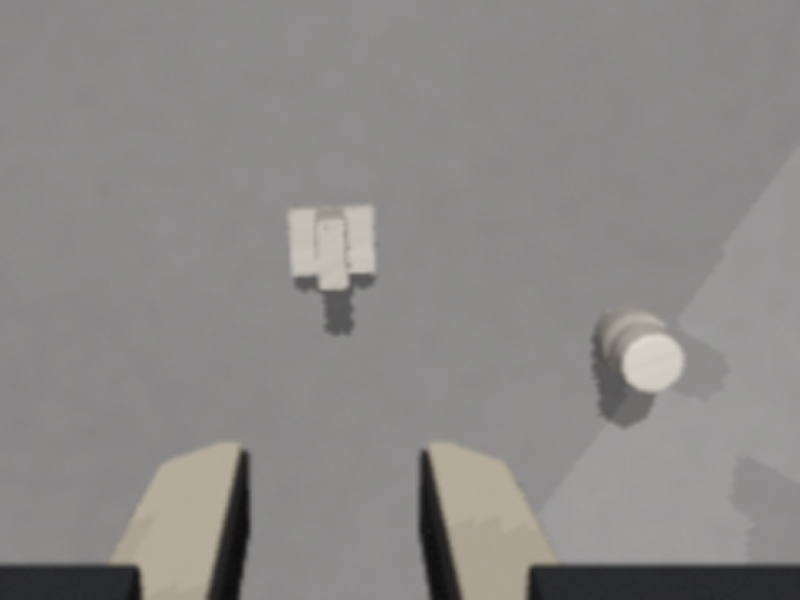

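The crop shows the upright saddle with its fin top centred at crop (331,255), i.e. pixel (284.3,186.5), between the open fingers and turned about 2.5 degrees. The socket is well to the right at (380,218).

```bash
python3 - <<'E'
from h import *
np.set_printoptions(precision=4,suppress=True)
d=load('wrist');o=get_obs();R=cv2.Rodrigues(o['orientation'])[0]
g=lambda x,y:(185+x*.3,110+y*.3)
f=onz(d,*g(333,253),.035);b=sum(onz(d,*g(*p),.011) for p in[(289,209),(374,206),(376,272),(292,277)])/4
print(f,b,'tool delta',R.T@(f-o['eef_pos']),R.T@(b-o['eef_pos']))
s=load('scene')
l=onz(d,*g(289,209),.011);r=onz(d,*g(374,206),.011);l2=onz(d,*g(292,277),.011);print(np.linalg.norm(l-r),np.linalg.norm(l-l2))
E
```

```text
[0.4368 0.3408 0.035 ] [0.4372 0.3399 0.011 ] tool delta [ 0.0041 -0.0003  0.1724] [ 0.0032 -0.0004  0.1964]
0.0304408051688952 0.025037530802227346
```

Call:
jog_arm:
  motion:
    - [[0.09, 0, 0.8], -0.5, 30]
    - [[0, 0, 0.9], 0, 30]
    - [[0, 0, 0.9], 0, 30]
    - [[0, 0, 0.9], 0, 30]
    - [[0, 0, 0.9], 0, 30]
    - [[0, 0, 0.3], 0, 30]
    - [[0, 0, 0], 0, 30]
    - [[0, 0, 0], 0, 30]

```text
t: 14.0
eef_pos: [0.4374, 0.3416, 0.0204]
orientation: [1.512, 2.753, 0.003]
force: [-0.1, -0.5, 1.2]
grip_width: 0.0301
grasp_force: 0.0
```

Call:
jog_arm:
  motion:
    - [[0, 0, 0.15], 0, 30]
    - [[0, 0, 0], 0, 30]
    - [[0, 0, 0], 0, 0]
    - [[0, 0, 0], 0, 0]
    - [[0, 0, 0], 0, 0]
    - [[0, 0, 0], 0, 0]
    - [[0, 0, 0], 0, 0]
  squeeze: 12

```text
t: 14.7
eef_pos: [0.4365, 0.3412, 0.0131]
orientation: [1.511, 2.754, 0.001]
force: [-0.1, -0.7, 3.3]
grip_width: 0.01
grasp_force: 12.0
```

Call:
jog_arm:
  motion:
    - [[0, 0, -0.5], 0, 0]
    - [[0, 0, -0.9], 0.94, 0]
    - [[0, 0, -0.9], 0.94, 0]
    - [[0, 0, -0.9], 0.94, 0]
    - [[0, 0, -0.9], 0.94, 0]
    - [[0, 0, -0.6], 0.94, 0]
    - [[0, 0, 0], 0.94, 0]
    - [[0, 0, 0], 0.94, 0]
    - [[0, 0, 0], 0.94, 0]
    - [[0, 0, 0], 0, 0]

```text
t: 15.7
eef_pos: [0.4362, 0.341, 0.2005]
orientation: [-2.319, -2.119, 0.001]
force: [0.4, 0.3, -0.6]
grip_width: 0.0101
grasp_force: 12.0
```

Call:
jog_arm:
  motion:
    - [[-0.89, 0.267, 0], 0, 0]
    - [[-0.89, 0.267, 0], 0, 0]
    - [[-0.89, 0.267, 0], 0, 0]
    - [[-0.89, 0.267, 0], 0, 0]
    - [[-0.89, 0.267, 0], 0, 0]
    - [[-0.89, 0.267, 0], 0, 0]
    - [[-0.89, 0.267, 0], 0, 0]
    - [[-0.89, 0.267, 0], 0, 0]
    - [[-0.89, 0.267, 0], 0, 0]
    - [[-0.89, 0.267, 0], 0, 0]
    - [[-0.89, 0.267, 0], 0, 0]
    - [[-0.89, 0.267, 0], 0, 0]
    - [[0, 0, 0], 0, 0]
    - [[0, 0, 0], 0, 0]
    - [[0, 0, 0], 0, 0]

```text
t: 17.2
eef_pos: [0.5257, -0.095, 0.2005]
orientation: [-2.316, -2.122, 0.0]
force: [0.8, -0.2, -0.0]
grip_width: 0.0101
grasp_force: 12.0
```

```bash
cat > st.py <<'E'
from h import *
np.set_printoptions(precision=4,suppress=True)
o=get_obs();R=cv2.Rodrigues(o['orientation'])[0];p=o['eef_pos'];q=p[:2]-C
print(o['t'],p,'stand x %.4f y %.4f'%(q@X,q@N),'yaw err deg',np.degrees(np.arctan2(R[1,1],R[0,1])-np.arctan2(N[1],N[0])),'zax',R[:,2],o['grip_width'],o['force'])
E
python3 st.py
python3 - <<'E'
from h import *
np.set_printoptions(precision=4,suppress=True)
d=grab('wrist')
im=d['color'];c=im[100:340,125:445];cv2.imwrite('pics/c4.png',cv2.resize(c,(800,600),interpolation=cv2.INTER_CUBIC))
for y in(-.019,.019): print('shoe end pred',proj(d,np.r_[C+y*N,.07]))
for y in(-.015,.015): print('post',proj(d,np.r_[C+y*N+.05*X,.095]),'post-',proj(d,np.r_[C+y*N-.05*X,.095]))
E
```

```text
17.2 [ 0.5257 -0.095   0.2005] stand x 0.0026 y -0.0011 yaw err deg 0.032081591259196976 zax [-0.0006  0.0006 -1.    ] 0.01008905633370775 [ 0.8425 -0.2377 -0.0066]
shoe end pred [267.2111 201.5833]
shoe end pred [305.0882 201.6103]
post [269.3009 154.1349] post- [270.7072 258.0286]
post [303.4304 154.1595] post- [301.5965 258.0505]
```

View pics/c4.png

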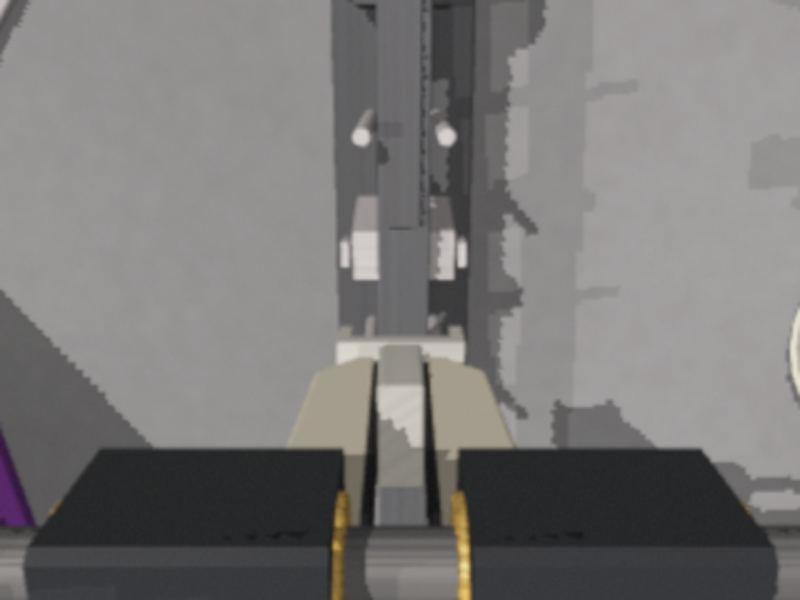

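The crop shows the shoe top centred at crop (403.5,254), pixel (286.4,201.6), exactly as predicted (286.2,201.6). The posts and bar are centred, and the saddle is held square with its bridge front edge at crop row 341.

```bash
python3 - <<'E'
from h import *
d=load('wrist');o=get_obs()
zt=o['eef_pos'][2]-.0135;t=(o['eef_pos'][:2]-C)
for name,r,h in[('leg bottom',327,0),('bridge bottom',341,.007),('bridge top',341,.011)]:
    p=onz(d,125+400.5/2.5,100+r/2.5,zt+h);q=p[:2]-C;print(name,'rel tcp x %.4f y %.4f'%(q@X-t@X,q@N-t@N))
im=d['color'].astype(int).min(2)
for u in(262,270,285): print(u,im[222:262,u].tolist())
print(im[240,250:320].tolist())
E
```

```text
leg bottom rel tcp x 0.0100 y -0.0000
bridge bottom rel tcp x 0.0090 y -0.0000
bridge top rel tcp x 0.0106 y -0.0000
262 [95, 95, 95, 95, 95, 95, 97, 102, 117, 135, 136, 137, 139, 137, 157, 190, 202, 203, 204, 204, 205, 203, 191, 158, 141, 140, 140, 140, 140, 140, 140, 140, 140, 140, 139, 140, 140, 140, 140, 140]
270 [91, 92, 92, 92, 92, 93, 96, 96, 98, 98, 100, 108, 121, 136, 156, 184, 188, 188, 189, 188, 178, 147, 140, 140, 140, 140, 141, 141, 141, 140, 140, 140, 140, 140, 140, 140, 139, 140, 140, 140]
285 [106, 105, 106, 105, 105, 105, 104, 104, 105, 104, 104, 109, 122, 136, 150, 163, 139, 135, 135, 135, 136, 136, 137, 137, 138, 138, 138, 139, 138, 138, 139, 150, 174, 190, 191, 190, 189, 187, 186, 186]
[144, 144, 144, 143, 144, 144, 144, 143, 146, 168, 193, 202, 204, 203, 203, 204, 203, 202, 195, 189, 189, 188, 189, 188, 189, 187, 168, 146, 138, 134, 134, 134, 135, 135, 135, 135, 136, 136, 135, 135, 133, 132, 123, 137, 172, 179, 184, 187, 189, 188, 188, 188, 188, 188, 189, 188, 188, 188, 189, 186, 158, 110, 89, 91, 92, 92, 91, 91, 90, 91]
```

Call:
jog_arm:
  motion:
    - [[-0.03, 0.027, 0.4], 0, 0]
    - [[0, 0, 0.5], 0, 0]
    - [[0, 0, 0.5], 0, 0]
    - [[0, 0, 0.5], 0, 0]
    - [[0, 0, 0.4], 0, 0]
    - [[0, 0, 0.2], 0, 0]
    - [[0, 0, 0], 0, 0]
    - [[0, 0, 0], 0, 0]
    - [[0, 0, 0], 0, 0]

```text
t: 18.15
eef_pos: [0.5277, -0.0972, 0.1018]
orientation: [2.317, 2.12, 0.001]
force: [0.2, 0.1, -0.7]
grip_width: 0.0098
grasp_force: 12.0
```

```bash
python3 st.py; python3 st.py
```

```text
18.15 [ 0.5277 -0.0972  0.1018] stand x 0.0006 y 0.0011 yaw err deg -0.0338320451686975 zax [ 0.0017 -0.0005 -1.    ] 0.00975485230316078 [ 0.2492  0.106  -0.7401]
18.15 [ 0.5277 -0.0972  0.1018] stand x 0.0006 y 0.0011 yaw err deg -0.0338320451686975 zax [ 0.0017 -0.0005 -1.    ] 0.00975485230316078 [ 0.2492  0.106  -0.7401]
```

Call:
jog_arm:
  motion:
    - [[0, 0, 0.1], 0, 0]
    - [[0, 0, 0.1], 0, 0]
    - [[0, 0, 0.1], 0, 0]
    - [[0, 0, 0], 0, 0]
    - [[0, 0, 0], 0, 0]

```text
t: 18.65
eef_pos: [0.5268, -0.0971, 0.0884]
orientation: [-2.318, -2.12, 0.0]
force: [-0.5, -0.1, -0.1]
grip_width: 0.01
grasp_force: 12.0
```

Call:
jog_arm:
  motion:
    - [[0, 0, 0], 0, 0]

```text
t: 18.75
eef_pos: [0.527, -0.0972, 0.0888]
orientation: [2.318, 2.12, 0.0]
force: [-0.5, -0.7, -0.2]
grip_width: 0.0102
grasp_force: 12.0
```

```bash
python3 st.py
```

```text
18.75 [ 0.527  -0.0972  0.0888] stand x 0.0006 y 0.0003 yaw err deg -0.05448589913770187 zax [ 0. -0. -1.] 0.010155450395364078 [-0.5282 -0.6561 -0.1865]
```

Call:
jog_arm:
  motion:
    - [[0, 0, 0.02], 0, 0]
    - [[0, 0, 0.02], 0, 0]
    - [[0, 0, 0], 0, 0]
    - [[0, 0, 0], 0, 0]

```text
t: 19.15
eef_pos: [0.5269, -0.0971, 0.0871]
orientation: [-2.318, -2.12, 0.0]
force: [0.9, 0.4, 0.0]
grip_width: 0.0097
grasp_force: 12.0
```

Call:
jog_arm:
  motion:
    - [[0, 0, 0.02], 0, 0]
    - [[0, 0, 0], 0, 0]
    - [[0, 0, 0], 0, 0]

```text
t: 19.45
eef_pos: [0.527, -0.0972, 0.0863]
orientation: [-2.318, -2.12, 0.0]
force: [0.9, -0.8, 0.8]
grip_width: 0.01
grasp_force: 12.0
```

Call:
jog_arm:
  motion:
    - [[0.02, 0, 0], 0, 0]
    - [[0, 0, 0.012], 0, 0]
    - [[0, 0, 0], 0, 0]
    - [[0, 0, 0], 0, 0]

```text
t: 19.85
eef_pos: [0.5271, -0.0964, 0.086]
orientation: [2.318, 2.12, 0.0]
force: [0.2, -0.7, 2.3]
grip_width: 0.0096
grasp_force: 12.0
```

Call:
jog_arm:
  motion:
    - [[0, 0, 0], 0, 10.5]
    - [[0, 0, 0], 0, 11]
    - [[0, 0, 0], 0, 11.5]
    - [[0, 0, 0], 0, 12]
    - [[0, 0, 0], 0, 14]
    - [[0, 0, 0], 0, 17]
    - [[0, 0, 0], 0, 20]
    - [[0, 0, 0], 0, 24]
    - [[0, 0, -0.1], 0, 24]
    - [[0, 0, -0.3], 0, 24]
    - [[0, 0, -0.8], 0, 24]
    - [[0, 0, -1], 0, 24]
    - [[0, 0, -1], 0, 24]
    - [[0, 0, 0], 0, 24]
    - [[0, 0, 0], 0, 24]

```text
t: 21.35
eef_pos: [0.5281, -0.0966, 0.2163]
orientation: [2.316, 2.118, 0.003]
force: [-0.2, 0.1, -0.1]
grip_width: 0.0239
grasp_force: 0.0
```

```bash
python3 st.py; python3 - <<'E'
from h import *
d=grab('wrist');im=d['color']
p=lambda x,y,z:proj(d,np.r_[C+x*X+y*N,z])
print('sad fin top corners pred',[np.round(p(x,y,.108),1) for x in(.012,-.012) for y in(-.005,.005)])
print('bridge pred',[np.round(p(x,y,.084),1) for x in(.012,-.012) for y in(-.015,.015)])
c=im[100:340,125:445];cv2.imwrite('pics/c5.png',cv2.resize(c,(800,600),interpolation=cv2.INTER_CUBIC))
s=grab('scene');print('S',[(b,np.round(onplane(s,*b[:2]),4)) for b in blobs(s['color'],(285,205,310,225),140,8)])
E
```

```text
21.35 [ 0.5281 -0.0966  0.2163] stand x 0.0012 y 0.0014 yaw err deg -0.053060376000635484 zax [ 0.0039 -0.0011 -1.    ] 0.023922844041734705 [-0.1822  0.1203 -0.138 ]
sad fin top corners pred [array([277.6, 193.7]), array([288.4, 193.7]), array([277.7, 218.4]), array([288.4, 218.4])]
bridge pred [array([268. , 187.9]), array([298.1, 187.9]), array([268.3, 211. ]), array([297.8, 210.9])]
S [((np.float64(303.4), np.float64(212.7), 206), array([0.1846, 0.1404])), ((np.float64(295.5), np.float64(213.6), 31), array([0.1522, 0.0994]))]
```

View pics/c5.png

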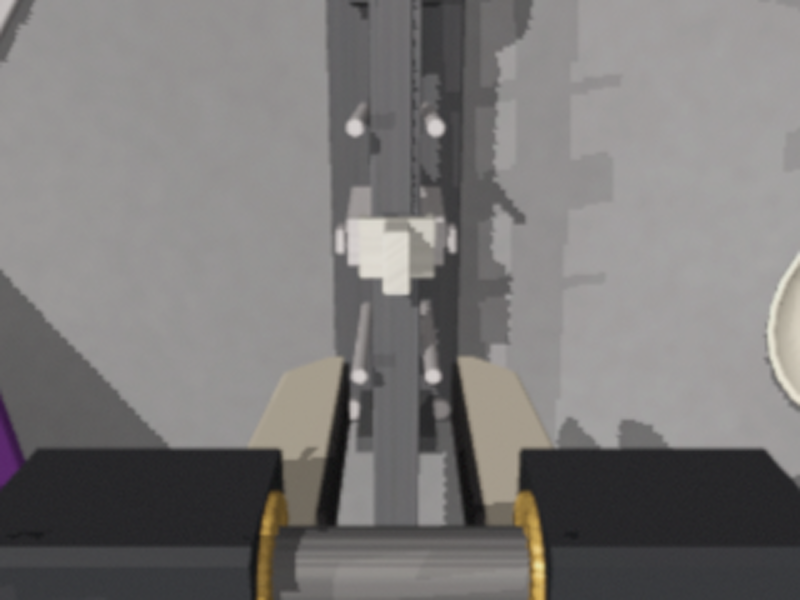

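The saddle sits astride the bar with its fin top at crop rows 232–294, i.e. pixels 193–218, within about 1 mm of the predicted position over the edge. The head cap in scene is unchanged. I'll verify the lean from the earlier side view.

Call:
jog_arm:
  motion:
    - [[0.55, -0.95, 0], 0, 24]
    - [[0.55, -0.95, 0], 0, 24]
    - [[0.55, -0.95, 0], 0, 24]
    - [[0.55, -0.95, 0], 0, 24]
    - [[0, -0.2, 0.7], 0, 24]
    - [[0, 0, 0.7], 0, 24]
    - [[0, 0, 0.65], 0, 24]
    - [[0, 0, 0], 0, 24]
    - [[0, 0, 0], 0, 24]
    - [[0, 0, 0], 0, 24]

```text
t: 22.45
eef_pos: [0.3761, 0.0054, 0.1329]
orientation: [2.318, 2.12, 0.001]
force: [0.2, 1.0, -0.4]
grip_width: 0.0244
grasp_force: 0.0
```

```bash
python3 st.py; python3 lean.py
```

```text
22.45 [0.3761 0.0054 0.1329] stand x 0.0895 y -0.1590 yaw err deg -0.06354087052157394 zax [ 0.0009 -0.     -1.    ] 0.02437102566300498 [ 0.168   1.0438 -0.375 ]
(np.float64(529.3), np.float64(146.0), 607) x 0.1497 z 0.0967 lean -0.0050
post pred 477 281 (np.float64(474.0), np.float64(277.9), 69)
post pred 517 281 (np.float64(519.2), np.float64(283.1), 250)
```

Still level (lean about -0.005 rad) with the saddle above the edge and the robot clear, so I'm handing in.

```bash
python3 -c "
from rig import ctrl
print(ctrl.hand_in())"
```

```text
the job is handed in; nothing more can be done
None
```

The job is handed in: the wiper arm balances level on the edge alone (measured lean about 0.005 rad), with the saddle astride it within about 1 mm of the edge, and the bystanders were left alone.

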